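# Hold an angle gauge flush on a tilted stage

## Task

Get the tilted stage ready to be read: first plug the brass stop dog fully home in the square socket at the foot of the slope. Then pick up the yellow angle gauge, tilt it to match the stage's sloped face, and press its steel foot flush on the middle of the face, its long side running up and down the slope. Finish while still gripping it there with a light, steady push (about 10 N), the stage's tilt unchanged and the oil bottle, screwdriver and wood offcut left alone.

Things in the scene. Friction and masses are not known exactly. Their poses are not given: they have to be found in the camera images.
- jig: Tilting angle table bolted down. Grey base, x -125 to +105, y +-55, 14 mm thick; origin on the bench, z up, -x to the foot of the slope. Steel socket block 60 x 60 x 32 mm high at x = -90. Aluminium stage plate, 125 mm along the slope, 100 across, 10 thick, hinged along y at x = -35, z = 30, rising to +x; clamped at an unknown 11 to 29 degrees, firm under pushes below 40 N.
- face (a point): Centre of the aluminium stage plate's upper face. z is the outward normal of the face, x runs up the slope, y level across it. The face extends +-62 mm in x and +-50 mm in y; nothing stands up from it.
- socket (a point): Centre of the mouth of the square socket, at the top of the socket block 32 mm above the bench. The hole is 26 x 26 mm, 28 mm deep, vertical; z up, its sides are along the jig's x and y.
- dog: Brass stop dog standing upright on the bench, 0.16 kg. Shank 24 x 24 x 26 mm long (tapered to 19 x 19 over the lowest 6 mm); above it the head 34 x 34 mm, from 26 to 62 mm up, to grip about 50 mm up. Origin: centre of the underside, z up, x and y along the sides; any quarter turn fits. Fully home, the head rests on the socket block, the origin 26 mm below the mouth.
- gauge: Angle gauge lying foot down, 0.15 kg. Dark steel foot 80 (x) x 50 (y) x 8 mm; on its middle a yellow body 50 (x) x 26 (y) mm, from 8 to 50 mm above the underside, display on top: grip it across the 26 mm, about 35 mm above the underside. Origin: centre of the underside, z out of the display, x along the long side; either end may point up the slope.
- oiler: White bottle with red cap, 48 mm across, 120 mm high, standing; origin at the centre of its underside. To be left alone.
- driver: Screwdriver with red handle lying on the bench; origin below its middle. To be left alone.
- offcut: Dark wood offcut 90 x 50 x 30 mm on the bench; origin at the centre of its underside. To be left alone.
Mind the look-alikes: they are no part of the job. There is more than one size of the gauge; the one meant has the size given above.

How it is judged:
By the outcome, as a careful person would: the job done as asked, in the order asked, and still so for the second after the job is handed in, while the arm keeps its last pose, push and grip.
It also fails if it takes over 72 s, if anything falls off the work surface, if the arm or the gripper's body presses on something with over 40 N, if the wrist force passes 120 N, or if a joint passes its speed limit or range.

## Robot

A 6-joint arm with a two-finger parallel gripper is mounted at the origin on the work surface. World frame = base frame: x ahead of the robot, y to its left, z up, the work surface at z = 0. Lengths are in mm, angles in degrees, forces in N, time in s.
With the tool pointing down it reaches from about 300 to 850 mm from the base axis. Payload 4.2 kg.
Tool frame: the origin (TCP) lies midway between the tips of the shut fingers; the grasp point (between the pads) lies 19 mm behind it (env.grip_point_offset is the distance from the TCP to the grasp point, in mm); z points along the fingers, x is the direction in which the jaws open and shut, and the axes are right-handed (so a half turn about z gives the same grasp; the last joint's range is limited). The gripper opens to 91 mm and grips with 3 to 60 N. Pads are 32 mm wide; open, the fingers measure 118 mm over their backs; the gripper's body (76 mm by 178 mm) begins 60 mm behind the grasp point.
Start: joints at [-67.953, 18.312, 89.639, -0, 72.044, -1.146], TCP at [226.46, -528.544, 213.976] pointing down, gripper open.
Joint ranges: [-177.97, 177.97], [-48.28, 115.42], [12.27, 149.76], [-77.06, 257.06], [2.81, 150.46], [-146.56, 146.56]. Speed limits (degrees/s): [147.25, 147.25, 180, 180, 180, 180].

## Interface

Orientations are given as [roll, pitch, yaw] about the fixed x, y, z axes, in that order (R = Rz(yaw) Ry(pitch) Rx(roll)).
In Python, from workcell import env gives the robot as it stands.
- The arm moves only by the shell command python3 -m pendant 'ROWS' [FORCE]. ROWS is JSON, a list of rows, each an object with "xyz": the shift along the tool's x, y, z in m, a list of three; "roll": the turn about the tool's z in degrees; "jaw": the closure, from 0 (fully open) to 1 (shut). A call has exactly 8 rows; each row is the pose to reach, as a shift and turn from the pose commanded when the call began, along the tool's axes at that moment; what a row does not reach only later rows make up. A row lasts 1/8 s, in which the tool goes at most 62.5 mm and 10.7 degrees, less where a joint would pass 70% of its speed; a pose out of reach is approached as far as the arm can. A call with a gripper value outside its range is refused whole. The fingers move at their own pace and stop on an object; FORCE is the grip in N (left out, the last holds). Time passes only in rows, so rows that repeat a pose let the fingers close, or fill a call up. It gives the time, the measured TCP pose, the force and the opening at its end, in the units of the state.
- env.state(): the state, without advancing time (a new reading comes with each control period).
- env.grab_frame(name): name is "scene" or "top" or "wrist"; returns (picture, depth): 480x640x3 uint8, blue, green, red; 480x640 float32, mm along the optical axis (not along the pixel's ray), 0 where there is no reading.
- env.camera_params(name): a dict with "camera_matrix" (3x3 intrinsics, pixels), "cam_to_world" (4x4, takes a point from camera to world coordinates); the wrist camera has in their place "hand_eye" (4x4, takes a point from camera to tool coordinates, whose origin is the TCP and whose axes are the tool frame's). Camera axes: x right, y up, looking along -z (the intrinsics and any distortion apply to the point x, -y, -z); pixel columns grow to the right and rows downward; lengths in mm; the calibration is good to about 2 mm. A picture is of the moment at which its call begins: read the wrist's pose just before it. camera_params takes no time and is no camera call.
- env.job_done(): hands the job in, once; it reports no verdict.
The state is a dict: "time_s": time; "qpos": joint angles; "qvel": joint speeds; "effort": joint torques, N m; "ee_pos": TCP position; "ee_rot": TCP orientation; "force": force on the tool from outside, world axes, zero at the start; "torque": the same for the moment, N m; "gripper_width": finger opening in mm.
Only numpy, scipy, OpenCV 4.12 (cv2) and the standard library are available. Lean on these libraries where they do the work, as an engineer would, in place of code of your own. Each camera call takes 0.05 s, during which the arm holds its last target. There are 200 camera calls.

## Working session

There is one attempt and no reset: what is moved stays moved. The work goes in short steps, Python scripts to look and compute and a shell command to move; the robot and the scene stay as the last step left them, time stands still between calls to the robot, and variables do not carry over. Pictures are saved under pics/ and viewed, about 8 in all and at most 12, crops included, and the job is handed in when it is done.

```bash
ls; mkdir -p pics; python3 - <<'E'
from workcell import env
import cv2,numpy as np
print(env.state(), env.grip_point_offset)
for n in("top","scene"):
    im,d=env.grab_frame(n); cv2.imwrite(f"pics/{n}0.png",im); np.save(f"pics/{n}0.npy",d); print(n,{k:np.round(v,3).tolist() for k,v in env.camera_params(n).items()})
print({k:np.round(v,3).tolist() for k,v in env.camera_params("wrist").items()})
E
python3 -m pendant --help | head -30
```

```text
pics
{'time_s': 0.0, 'qpos': array([-6.79527136e+01,  1.83508010e+01,  8.97058107e+01, -1.88485089e-03,
        7.20428287e+01, -1.14588245e+00]), 'qvel': array([0.01990184, 0.02964215, 0.06622037, 0.08350863, 0.07034046,
       0.06044406]), 'effort': array([-1.02561928e-03, -4.12470496e+01, -2.31969488e+01,  7.26785325e-02,
        4.58764331e-02, -1.53276046e-04]), 'ee_pos': array([ 226.25846397, -528.07308324,  213.13272862]), 'ee_rot': array([-1.79999803e+02,  9.94562631e-02, -6.68062484e+01]), 'force': array([-1.48129312,  0.26981891,  0.45706299]), 'torque': array([-0.01852401,  0.00354432,  0.01585492]), 'gripper_width': 91.84677966366404} 18.8
top {'camera_matrix': [[555.128, 0.0, 327.268], [0.0, 555.128, 235.274], [0.0, 0.0, 1.0]], 'cam_to_world': [[-0.007, 0.991, -0.131, 372.849], [-1.0, -0.005, 0.017, 21.216], [0.016, 0.131, 0.991, 1228.463], [0.0, 0.0, 0.0, 1.0]]}
scene {'camera_matrix': [[535.102, 0.0, 315.778], [0.0, 535.102, 240.508], [0.0, 0.0, 1.0]], 'cam_to_world': [[0.557, -0.654, 0.511, 1103.361], [0.83, 0.44, -0.342, -359.091], [-0.001, 0.615, 0.788, 922.085], [0.0, 0.0, 0.0, 1.0]]}
{'camera_matrix': [[353.493, 0.0, 314.927], [0.0, 353.493, 236.267], [0.0, 0.0, 1.0]], 'hand_eye': [[1.0, -0.001, -0.0, 0.929], [-0.001, -0.964, -0.265, -74.368], [-0.0, 0.265, -0.964, -171.062], [0.0, 0.0, 0.0, 1.0]]}invalid input: not JSON, or not a number
```

View pics/top0.png

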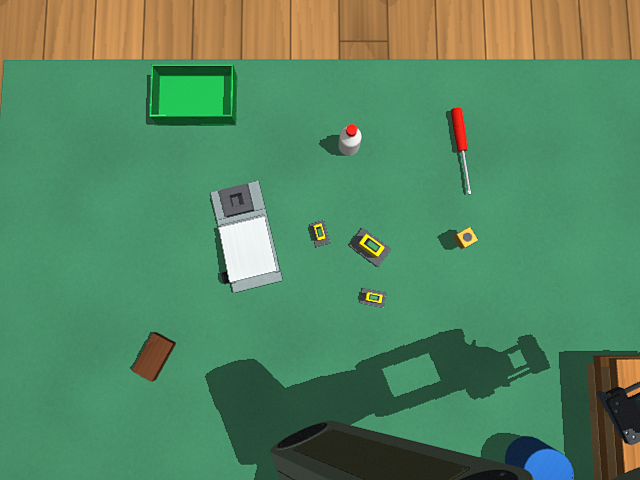

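View pics/scene0.png

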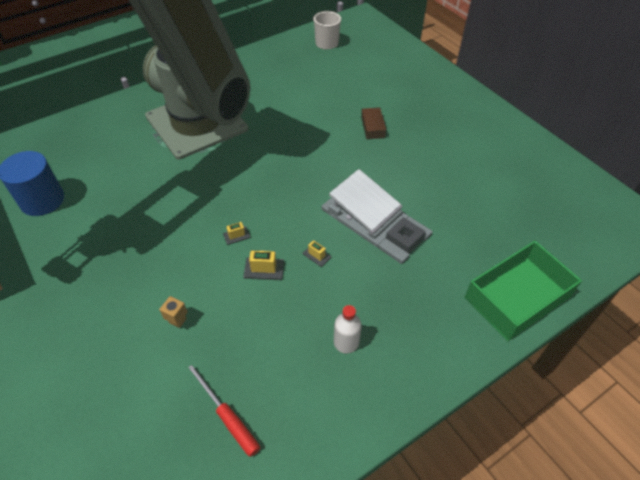

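```bash
cat > h.py <<'E'
import numpy as np,cv2
from scipy.spatial.transform import Rotation as R
from workcell import env
def tool(): 
    s=env.state(); T=np.eye(4); T[:3,:3]=R.from_euler('xyz',s['ee_rot'],degrees=True).as_matrix(); T[:3,3]=s['ee_pos']; return T
def cloud(d,K,T):
    v,u=np.mgrid[:d.shape[0],:d.shape[1]]
    P=np.stack([(u-K[0,2])/K[0,0]*d,-(v-K[1,2])/K[1,1]*d,-d],-1)
    W=P@T[:3,:3].T+T[:3,3]; W[d<=0]=np.nan; return W
def snap(n,f=None):
    T=tool(); im,d=env.grab_frame(n); p=env.camera_params(n); d=np.asarray(d)
    C=p['cam_to_world'] if n!='wrist' else T@p['hand_eye']
    if f: cv2.imwrite('pics/'+f,im)
    return im,cloud(d,p['camera_matrix'],np.array(C))
def rect(W,m,w=None):
    pts=W[m&np.isfinite(W[...,0])][:,:2].astype(np.float32)
    (c,s,a)=cv2.minAreaRect(pts); return np.round(c,1),np.round(s,1),round(a,1),len(pts)
E
python3 - <<'E'
from h import *
p=env.camera_params('top'); W=cloud(np.load('pics/top0.npy'),p['camera_matrix'],np.array(p['cam_to_world']))
np.set_printoptions(suppress=True,precision=1)
Z=W[...,2]
print('bench z',np.nanmedian(Z[150:220,340:420]))
def box(n,u0,v0,u1,v1,z0,z1):
    m=np.zeros(Z.shape,bool); m[v0:v1,u0:u1]=True; m&=(Z>z0)&(Z<z1); print(n,rect(W,m), np.nanmedian(Z[m]))
for n,b in dict(big=(340,220,400,275),s1=(303,215,335,252),s2=(352,280,395,315),dog=(450,222,485,255)).items():
    box(n+' foot',*b,4,80); box(n+' body',*b,20,80)
box('jig',195,165,295,300,8,100); box('block',205,170,270,225,24,38)
m=np.zeros(Z.shape,bool); m[226:272,232:262]=True
P=W[m]; P=P[np.isfinite(P[:,0])]; c=P.mean(0); n=np.linalg.svd(P-c)[2][2]; n*=np.sign(n[2]); print('plane',c,n,np.degrees(np.arccos(n[2])),'downhill yaw',np.degrees(np.arctan2(n[1],n[0])))
for u,v in [(236,198),(466,238),(370,246),(319,233),(373,297),(349,135),(460,150),(155,357)]: print(u,v,W[v,u])
E
```

```text
bench z 0.10881535682801768
big foot (array([508.2, -93.3]), array([131.9, 120.8]), 89.4, 941) 9.465431141842828
big body (array([507. , -93.6]), array([49.7, 26.5]), 52.9, 318) 50.01055940876074
s1 foot (array([539.7,  20.1]), array([69. , 80.9]), 89.9, 344) 7.960508257079482
s1 body (array([538.7,  18.3]), array([33.7, 17.3]), 16.1, 128) 33.63388961574469
s2 foot (array([397.3, -99.7]), array([89.9, 74.1]), 89.4, 390) 7.082099547732241
s2 body (array([396., -98.]), array([33.9, 17.4]), 78.2, 134) 33.54032165830267
dog foot (array([ 527.4, -311.3]), array([77. , 70.2]), 88.4, 392) 60.648066530020856
dog body (array([ 521.7, -295.4]), array([33.8, 35.7]), 29.2, 316) 61.64169441956369
jig (array([533.3, 181.3]), array([235.5, 125.2]), 10.5, 5153) 39.73857927593281
block (array([598.6, 185.1]), array([94.3, 93.2]), 4.7, 727) 31.223010505863613
plane [500.8 173.3  53. ] [0.2 0.1 1. ] 12.757556125151195 downhill yaw 13.984565141601802
236 198 [619.5 204.3   5.3]
466 238 [ 519.4 -293.1   63. ]
370 246 [504.6 -89.6  51.9]
319 233 [536.1  19.1  30.6]
373 297 [396.6 -95.5  37.4]
349 135 [731.3 -44.4 109.3]
460 150 [ 725.1 -299.8   17.7]
155 357 [274.1 366.5  27.9]
```

```bash
python3 -m pendant '[{"xyz":[-0.01,-0.036,0.006],"roll":-1,"jaw":0},{"xyz":[-0.025,-0.09,0.015],"roll":-2,"jaw":0},{"xyz":[-0.04,-0.15,0.025],"roll":-3,"jaw":0},{"xyz":[-0.056,-0.21,0.035],"roll":-4,"jaw":0},{"xyz":[-0.072,-0.27,0.045],"roll":-5,"jaw":0},{"xyz":[-0.088,-0.325,0.055],"roll":-6,"jaw":0},{"xyz":[-0.099,-0.363,0.06],"roll":-6,"jaw":0},{"xyz":[-0.099,-0.363,0.06],"roll":-6,"jaw":0}]' 30
python3 - <<'E'
from h import *
np.set_printoptions(suppress=True,precision=1)
s=env.state(); print(s['ee_pos'],s['ee_rot'],s['force'])
im,W=snap('wrist','w1.png'); np.save('pics/w1.npy',W)
Z=W[...,2]
print('bench',np.nanmedian(Z))
print(rect(W,(Z>57)&(Z<67)&(np.hypot(W[...,0]-521,W[...,1]+294)<40)))
im,W=snap('top'); Z=W[...,2]
E
```

```text
time_s: 1.1
ee_pos: [522.5, -292.4, 152.8]
ee_rot: [180.0, 0.1, -60.6]
force: [-0.1, -1.4, 0.4]
gripper_width: 90.9
[ 522.5 -292.4  152.8] [180.    0.1 -60.6] [-0.1 -1.4  0.4]
bench 1.0938904847840547
(array([ 521.7, -294.2]), array([33.5, 33.9]), 29.8, 1874)
```

View pics/w1.png

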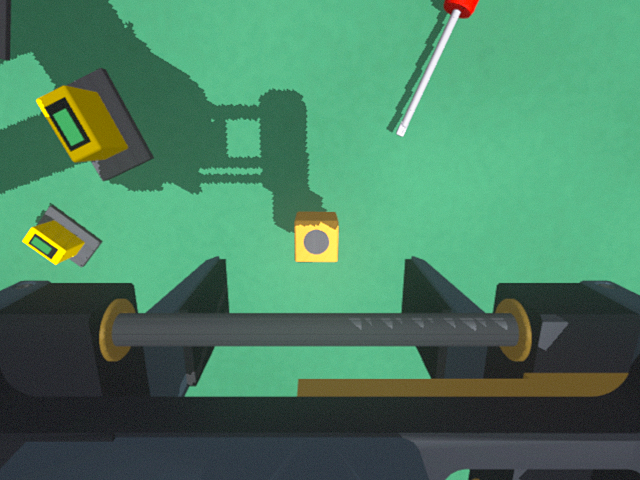

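```bash
python3 -m pendant '[{"xyz":[0.001,0.0015,0.04],"roll":-0.4,"jaw":0},{"xyz":[0.001,0.0015,0.09],"roll":-0.4,"jaw":0},{"xyz":[0.001,0.0015,0.115],"roll":-0.4,"jaw":0},{"xyz":[0.001,0.0015,0.122],"roll":-0.4,"jaw":0},{"xyz":[0.001,0.0015,0.122],"roll":-0.4,"jaw":0.8},{"xyz":[0.001,0.0015,0.122],"roll":-0.4,"jaw":0.9},{"xyz":[0.001,0.0015,0.122],"roll":-0.4,"jaw":1},{"xyz":[0.001,0.0015,0.122],"roll":-0.4,"jaw":1}]' 30
python3 - <<'E'
from h import *
np.set_printoptions(suppress=True,precision=1)
W=np.load('pics/w1.npy'); Z=W[...,2]
n=np.hypot(W[...,0]-507,W[...,1]+93)<70
print(rect(W,n&(Z>45)&(Z<56)),rect(W,n&(Z>4)&(Z<56)))
E
```

```text
time_s: 2.2
ee_pos: [520.7, -296.4, 32.7]
ee_rot: [-180.0, -0.1, -60.4]
force: [0.3, 0.1, -0.5]
gripper_width: 54.0
(array([506.8, -92.8]), array([50. , 27.2]), 53.0, 2678) (array([507. , -92.3]), array([80.8, 50.6]), 53.0, 7139)
```

```bash
python3 -m pendant '[{"xyz":[0,0,0],"roll":0,"jaw":1},{"xyz":[0,0,0],"roll":0,"jaw":1},{"xyz":[0,0,0],"roll":0,"jaw":1},{"xyz":[0,0,0],"roll":0,"jaw":1},{"xyz":[0,0,-0.02],"roll":0,"jaw":1},{"xyz":[0,0,-0.07],"roll":0,"jaw":1},{"xyz":[0,0,-0.12],"roll":0,"jaw":1},{"xyz":[0,0,-0.15],"roll":0,"jaw":1}]'
```

```text
time_s: 3.2
ee_pos: [520.9, -296.6, 184.4]
ee_rot: [-179.9, -0.2, -60.4]
force: [-0.0, -0.8, -1.3]
gripper_width: 34.0
```

```bash
python3 -m pendant '[{"xyz":[-0.025,-0.03,0],"roll":2,"jaw":1},{"xyz":[-0.065,-0.075,0],"roll":4,"jaw":1},{"xyz":[-0.105,-0.12,0],"roll":6,"jaw":1},{"xyz":[-0.145,-0.165,0],"roll":8,"jaw":1},{"xyz":[-0.185,-0.21,0],"roll":10,"jaw":1},{"xyz":[-0.225,-0.255,0],"roll":12,"jaw":1},{"xyz":[-0.265,-0.30,0],"roll":14,"jaw":1},{"xyz":[-0.30,-0.345,0],"roll":16,"jaw":1}]'
python3 - <<'E'
from h import *
np.set_printoptions(suppress=True,precision=1)
s=env.state(); print(s['ee_pos'],s['ee_rot'])
d=np.r_[715,225,195]-s['ee_pos']; print(tool()[:3,:3].T@d)
E
```

```text
time_s: 4.2
ee_pos: [672.3, 137.0, 181.3]
ee_rot: [179.9, -0.0, -76.4]
force: [0.2, -0.0, -2.2]
gripper_width: 34.5
[672.3 137.  181.3] [179.9  -0.  -76.4]
[-75.5 -62.1 -13.8]
```

```bash
python3 -m pendant '[{"xyz":[-0.03,-0.025,-0.005],"roll":0.5,"jaw":1},{"xyz":[-0.06,-0.05,-0.010],"roll":1.5,"jaw":1},{"xyz":[-0.075,-0.062,-0.014],"roll":1.5,"jaw":1},{"xyz":[-0.075,-0.062,-0.014],"roll":1.5,"jaw":1},{"xyz":[-0.075,-0.062,-0.014],"roll":1.5,"jaw":1},{"xyz":[-0.075,-0.062,-0.014],"roll":1.5,"jaw":1},{"xyz":[-0.075,-0.062,-0.014],"roll":1.5,"jaw":1},{"xyz":[-0.075,-0.062,-0.014],"roll":1.5,"jaw":1}]'
python3 - <<'E'
from h import *
np.set_printoptions(suppress=True,precision=1)
s=env.state(); print(s['ee_pos'],s['ee_rot'])
im,W=snap('wrist','w2.png'); np.save('pics/w2.npy',W); Z=W[...,2]
b=(W[...,0]>550)&(W[...,0]<680)&(W[...,1]>130)&(W[...,1]<260)
print('block',rect(W,b&(Z>29)&(Z<36)), np.nanmedian(Z[b&(Z>29)&(Z<36)]))
print('base',rect(W,(Z>10)&(Z<90)&(W[...,0]<690)))
h=b&(Z<22)&(np.hypot(W[...,0]-622,W[...,1]-202)<25); print('hole',rect(W,h))
E
```

```text
time_s: 5.2
ee_pos: [714.7, 222.0, 196.2]
ee_rot: [-180.0, -0.0, -77.9]
force: [-0.4, -0.4, -2.0]
gripper_width: 34.2
[714.7 222.  196.2] [-180.    -0.   -77.9]
block (array([561.2, 188.6]), array([ 6., 86.]), 14.2, 433) 33.583046912840246
base (array([557.4, 187.8]), array([24.6, 91.1]), 13.0, 2655)
hole (array([0., 0.]), array([0., 0.]), 0.0, 0)
```

View pics/w2.png

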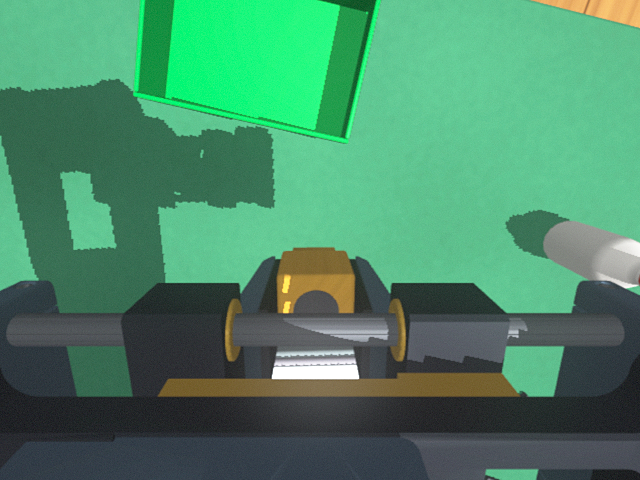

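```bash
python3 -m pendant '[{"xyz":[0.003,0.03,0],"roll":0,"jaw":1},{"xyz":[0.008,0.08,0],"roll":0,"jaw":1},{"xyz":[0.013,0.13,0],"roll":0,"jaw":1},{"xyz":[0.016,0.17,0],"roll":0,"jaw":1},{"xyz":[0.018,0.188,0],"roll":0,"jaw":1},{"xyz":[0.018,0.188,0],"roll":0,"jaw":1},{"xyz":[0.018,0.188,0],"roll":0,"jaw":1},{"xyz":[0.018,0.188,0],"roll":0,"jaw":1}]'
python3 - <<'E'
from h import *
np.set_printoptions(suppress=True,precision=1)
s=env.state(); print(s['ee_pos'],s['ee_rot'])
im,W=snap('wrist','w3.png'); np.save('pics/w3.npy',W); Z=W[...,2]
b=(W[...,0]>550)&(W[...,0]<680)&(W[...,1]>130)&(W[...,1]<260)
m=b&(Z>29)&(Z<36)&((W[...,:2]@np.r_[.978,.21])>627)
print('block',rect(W,m), np.nanmedian(Z[m]))
h=b&(Z<24)&(np.hypot(W[...,0]-619,W[...,1]-202)<20); print('hole',rect(W,h))
E
```

```text
time_s: 6.25
ee_pos: [535.7, 165.8, 195.8]
ee_rot: [-180.0, -0.0, -77.9]
force: [0.3, -0.3, -2.2]
gripper_width: 34.0
[535.7 165.8 195.8] [-180.    -0.   -77.9]
block (array([618.9, 203.3]), array([43.1, 60. ]), 13.7, 2475) 32.357312359797845
hole (array([611.5, 201.9]), array([24. , 25.6]), 13.6, 705)
```

View pics/w3.png

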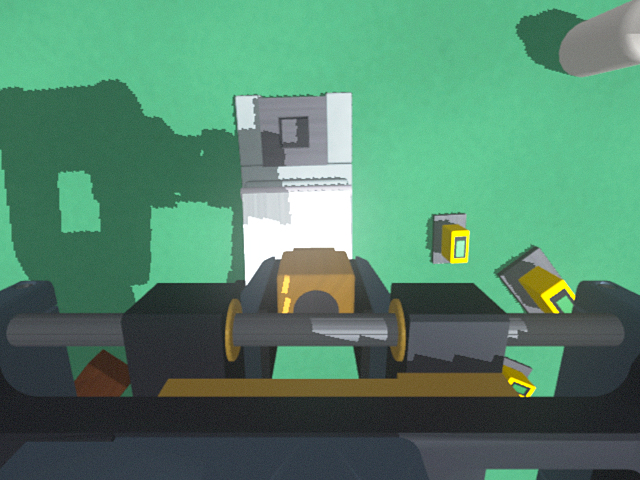

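```bash
python3 - <<'E'
from h import *
np.set_printoptions(suppress=True,precision=1)
W=np.load('pics/w3.npy'); Z=W[...,2]
im=cv2.imread('pics/w3.png'); cv2.imwrite('pics/c3.png',cv2.resize(im[85:205,220:370],None,fx=5,fy=5,interpolation=cv2.INTER_CUBIC))
for yaw in (13.2,13.7):
    a=np.radians(yaw); e=W[...,0]*np.cos(a)+W[...,1]*np.sin(a); f=-W[...,0]*np.sin(a)+W[...,1]*np.cos(a)
    b=(e>600)&(e<720)&(abs(f-50)<62)
    t=b&(Z>29.5)&(Z<35)&(e>615)
    q=lambda x,m:np.percentile(x[m],[0.5,2,98,99.5])
    print(yaw,'block e',q(e,t),'f',q(f,t)); g=b&(Z>11)&(Z<17)&(e>630); print('base e',q(e,g),'f',q(f,g))
    P=b&(Z<29)&(e>632)&(e<668)&(abs(f-50)<16); print('hole e',q(e,P),'f',q(f,P))
    # block edges: per-column
    print('centre in e,f: (619.5,204)->',619*np.cos(a)+203*np.sin(a),-619*np.sin(a)+203*np.cos(a))
pl=(e<625)&(e>530)&(abs(f-50)<46)&(Z>30)&(Z<100)&(np.arange(640)[None]>240)&(np.arange(640)[None]<355)&(np.arange(480)[:,None]<245)&(np.arange(480)[:,None]>192)
P=W[pl]; c=P.mean(0); n=np.linalg.svd(P-c,full_matrices=False)[2][2]; n*=np.sign(n[2]); print('plane',c,n,np.degrees(np.arccos(n[2])),np.degrees(np.arctan2(n[1],n[0])),np.std((P-c)@n),q(e,pl),q(f,pl))
E
```

```text
13.2 block e [615.2 615.9 669.6 670.2] f [26.6 27.5 85.7 86.4]
base e [630.5 630.9 674.2 675. ] f [  1.9   2.8 110.4 111.1]
hole e [632.3 632.5 653.5 653.5] f [44.2 44.4 65.6 66. ]
centre in e,f: (619.5,204)-> 649.0005675109493 56.287328684755664
13.7 block e [615.3 616.  670.1 670.7] f [21.2 21.9 80.1 80.7]
base e [630.3 631.  674.8 675.5] f [ -3.7  -2.8 104.7 105.4]
hole e [632.1 632.4 653.9 653.9] f [38.6 38.9 64.  64.1]
centre in e,f: (619.5,204)-> 649.4670489298636 50.6216589449042
plane [535.7 182.   45.6] [0.2 0.1 1. ] 12.713869877330072 13.6977143472315 0.7220760285108621 [539.8 540.8 586.1 587.2] [ 4.5  5.8 94.1 95.5]
```

View pics/c3.png

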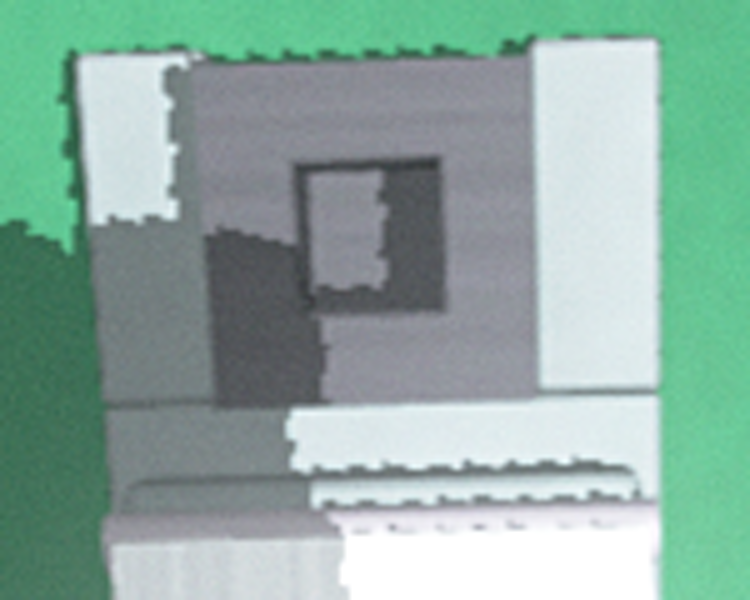

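```bash
python3 - <<'E'
from h import *
np.set_printoptions(suppress=True,precision=1)
W=np.load('pics/w3.npy'); T=tool()
L=(W-T[:3,3])@T[:3,:3]   # tool coords
p=env.camera_params('wrist'); K=p['camera_matrix']; H=T@p['hand_eye']
for u,v in [(294.2,132),(220+295/5,85+160/5),(220+440/5,85+160/5),(220+445/5,85+310/5),(220+310/5,85+310/5)]:
    r=H[:3,:3]@np.r_[(u-K[0,2])/K[0,0],-(v-K[1,2])/K[1,1],-1]; print(u,v,H[:3,3]+r*(32-H[2,3])/r[2])
m=(abs(L[...,0])<22)&(abs(L[...,1])<25)&(L[...,2]>-45)&(L[...,2]<40)
m[:,:270]=0;m[:,362:]=0
for z0,z1 in((-36,-26),(-26,40)):
    k=m&(L[...,2]>z0)&(L[...,2]<z1); print(k.sum(), np.percentile(L[k],[1,50,99],axis=0) if k.sum() else '')
a=np.radians(13.7);s=np.array([640.6*np.cos(a)-50.8*np.sin(a),640.6*np.sin(a)+50.8*np.cos(a),0]); print(s, T[:3,:3].T@(s-T[:3,3]))
E
```

```text
294.2 132 [610.7 200.1  32. ]
279.0 117.0 [620.6 215.9  32. ]
308.0 117.0 [626.  190.5  32. ]
309.0 147.0 [600.6 184.2  32. ]
282.0 147.0 [595.4 208.4  32. ]
3477 [[-16.7 -19.3 -34.7]
 [  1.1 -11.4 -30.5]
 [ 19.4  -1.3 -26.3]]
1883 [[-20.2 -19.5 -25.7]
 [  0.6 -18.9 -11.9]
 [ 21.4 -13.8  23.6]]
[610.3 201.1   0. ] [-18.9 -80.5 195.7]
```

```bash
python3 -m pendant '[{"xyz":[-0.010,-0.045,0],"roll":-1.6,"jaw":1},{"xyz":[-0.018,-0.0785,0.01],"roll":-1.6,"jaw":1},{"xyz":[-0.018,-0.0785,0.05],"roll":-1.6,"jaw":1},{"xyz":[-0.018,-0.0785,0.09],"roll":-1.6,"jaw":1},{"xyz":[-0.018,-0.0785,0.115],"roll":-1.6,"jaw":1},{"xyz":[-0.018,-0.0785,0.119],"roll":-1.6,"jaw":1},{"xyz":[-0.018,-0.0785,0.119],"roll":-1.6,"jaw":1},{"xyz":[-0.018,-0.0785,0.119],"roll":-1.6,"jaw":1}]'
```

```text
time_s: 7.3
ee_pos: [608.9, 199.9, 78.5]
ee_rot: [-179.8, 0.0, -76.3]
force: [0.2, -0.9, -2.6]
gripper_width: 34.1
```

```bash
python3 -m pendant '[{"xyz":[0,0,0.006],"roll":0,"jaw":1},{"xyz":[0,0,0.012],"roll":0,"jaw":1},{"xyz":[0,0,0.015],"roll":0,"jaw":1},{"xyz":[0,0,0.017],"roll":0,"jaw":1},{"xyz":[0,0,0.019],"roll":0,"jaw":1},{"xyz":[0,0,0.020],"roll":0,"jaw":1},{"xyz":[0,0,0.020],"roll":0,"jaw":1},{"xyz":[0,0,0.020],"roll":0,"jaw":1}]'
```

```text
time_s: 8.3
ee_pos: [607.9, 199.6, 57.0]
ee_rot: [-180.0, -0.0, -76.3]
force: [1.3, 0.6, -1.7]
gripper_width: 34.2
```

```bash
python3 -m pendant '[{"xyz":[0,0,0.004],"roll":0,"jaw":1},{"xyz":[0,0,0.008],"roll":0,"jaw":1},{"xyz":[0,0,0.012],"roll":0,"jaw":1},{"xyz":[0,0,0.015],"roll":0,"jaw":1},{"xyz":[0,0,0.017],"roll":0,"jaw":1},{"xyz":[0,0,0.019],"roll":0,"jaw":1},{"xyz":[0,0,0.0195],"roll":0,"jaw":1},{"xyz":[0,0,0.0195],"roll":0,"jaw":1}]'
```

```text
time_s: 9.3
ee_pos: [607.9, 199.9, 38.0]
ee_rot: [-180.0, 0.0, -76.3]
force: [0.4, 1.9, 2.5]
gripper_width: 33.7
```

```bash
python3 -m pendant '[{"xyz":[0,0,0.0005],"roll":0,"jaw":1},{"xyz":[0,0,0.001],"roll":0,"jaw":1},{"xyz":[0,0,0.0015],"roll":0,"jaw":1},{"xyz":[0,0,0.0015],"roll":0,"jaw":1},{"xyz":[0,0,0.0015],"roll":0,"jaw":1},{"xyz":[0,0,0.0015],"roll":0,"jaw":1},{"xyz":[0,0,0.0015],"roll":0,"jaw":1},{"xyz":[0,0,0.0015],"roll":0,"jaw":1}]'
```

```text
time_s: 10.3
ee_pos: [608.0, 200.1, 37.6]
ee_rot: [-179.9, 0.0, -76.3]
force: [-2.3, 2.0, 8.5]
gripper_width: 33.9
```

```bash
python3 -m pendant '[{"xyz":[0,0,-0.0015],"roll":0,"jaw":0},{"xyz":[0,0,-0.0015],"roll":0,"jaw":0},{"xyz":[0,0,-0.0015],"roll":0,"jaw":0},{"xyz":[0,0,-0.0015],"roll":0,"jaw":0},{"xyz":[0,0,-0.02],"roll":0,"jaw":0},{"xyz":[0,0,-0.06],"roll":0,"jaw":0},{"xyz":[0,0,-0.11],"roll":0,"jaw":0},{"xyz":[0,0,-0.15],"roll":0,"jaw":0}]'
python3 -m pendant '[{"xyz":[0.01,0.03,0],"roll":0,"jaw":0},{"xyz":[0.03,0.05,0],"roll":-2,"jaw":0},{"xyz":[0.06,0.065,0],"roll":-8,"jaw":0},{"xyz":[0.10,0.08,0],"roll":-16,"jaw":0},{"xyz":[0.14,0.09,0],"roll":-24,"jaw":0},{"xyz":[0.175,0.09,0],"roll":-32,"jaw":0},{"xyz":[0.20,0.09,0],"roll":-39.3,"jaw":0},{"xyz":[0.20,0.09,0],"roll":-39.3,"jaw":0}]'
python3 - <<'E'
from h import *
np.set_printoptions(suppress=True,precision=1)
im,W=snap('wrist','w4.png'); np.save('pics/w4.npy',W); Z=W[...,2]
m=(np.hypot(W[...,0]-610.5,W[...,1]-200.5)<32)
k=m&(Z>40)&(Z<100); print('dog',k.sum(), rect(W,k) if k.sum() else '', np.nanmedian(Z[k]) if k.sum() else '')
n=np.hypot(W[...,0]-507,W[...,1]+93)<70
print(rect(W,n&(Z>45)&(Z<56)),rect(W,n&(Z>4)&(Z<56)))
d=np.r_[507,-92.5,0]; print(tool()[:3,:3].T@(d-tool()[:3,3]))
E
```

```text
time_s: 11.3
ee_pos: [608.0, 199.6, 187.9]
ee_rot: [-179.9, -0.0, -76.3]
force: [0.7, 0.4, 0.1]
gripper_width: 91.3
time_s: 12.3
ee_pos: [567.7, -17.5, 185.8]
ee_rot: [180.0, 0.0, -37.2]
force: [0.2, 0.6, 0.5]
gripper_width: 91.4
dog 44 (array([598.6, 180.7]), array([3.3, 7.7]), 60.6, 44) 43.77442908188695
(array([517.4, -77.7]), array([14.8, 26.2]), 54.3, 434) (array([515.2, -80.7]), array([52. , 49.9]), 53.3, 2145)
[ -2.   97.2 185.7]
```

```bash
python3 -m pendant '[{"xyz":[-0.002,0.045,0.02],"roll":-0.2,"jaw":0},{"xyz":[-0.002,0.09,0.05],"roll":-0.2,"jaw":0},{"xyz":[-0.002,0.0972,0.09],"roll":-0.2,"jaw":0},{"xyz":[-0.002,0.0972,0.13],"roll":-0.2,"jaw":0},{"xyz":[-0.002,0.0972,0.16],"roll":-0.2,"jaw":0.2},{"xyz":[-0.002,0.0972,0.169],"roll":-0.2,"jaw":0.4},{"xyz":[-0.002,0.0972,0.169],"roll":-0.2,"jaw":0.5},{"xyz":[-0.002,0.0972,0.169],"roll":-0.2,"jaw":0.5}]' 15
python3 - <<'E'
from h import *
np.set_printoptions(suppress=True,precision=1)
im,W=snap('top','t1.png'); Z=W[...,2]
m=(np.hypot(W[...,0]-610.5,W[...,1]-200.5)<32)
k=m&(Z>40)&(Z<100); print('dog',rect(W,k),np.percentile(Z[k],[5,50,95]))
P=W[226:272,232:262].reshape(-1,3); c=P.mean(0); n=np.linalg.svd(P-c,full_matrices=False)[2][2]; n*=np.sign(n[2]); print(np.degrees(np.arccos(n[2])),np.degrees(np.arctan2(n[1],n[0])))
print(rect(W,(np.hypot(W[...,0]-507,W[...,1]+93)<40)&(Z>47)&(Z<53)))
E
```

```text
time_s: 13.35
ee_pos: [508.7, -92.4, 18.2]
ee_rot: [-179.9, -0.1, -36.8]
force: [-0.3, -0.1, 0.3]
gripper_width: 53.7
dog (array([609.6, 197.9]), array([34.3, 34.4]), 13.3, 304) [45.3 66.9 71.6]Traceback (most recent call last):
  File "<stdin>", line 6, in <module>
    u, s, vh = gufunc(a, signature=signature)
               ~~~~~~^^^^^^^^^^^^^^^^^^^^^^^^
    raise LinAlgError("SVD did not converge")
numpy.linalg.LinAlgError: SVD did not converge
```

```bash
python3 -m pendant '[{"xyz":[0,0.001,0.001],"roll":0,"jaw":1},{"xyz":[0,0.001,0.001],"roll":0,"jaw":1},{"xyz":[0,0.001,0.001],"roll":0,"jaw":1},{"xyz":[0,0.001,0.001],"roll":0,"jaw":1},{"xyz":[0,0.001,0.001],"roll":0,"jaw":1},{"xyz":[0,0.001,0.001],"roll":0,"jaw":1},{"xyz":[0,0.001,-0.03],"roll":0,"jaw":1},{"xyz":[0,0.001,-0.08],"roll":0,"jaw":1}]' 15
python3 - <<'E'
from h import *
np.set_printoptions(suppress=True,precision=1)
T=tool()
# face centre from jig frame: e_hinge etc
a=np.radians(13.7); t=np.radians(12.7)
# jig origin: socket at jig x=-90 -> e=640.6 => e0=550.6 ; jig x = -e
for dz in (0,5,10):
    x=-35+62.5*np.cos(t)-dz*np.sin(t); z=30+62.5*np.sin(t)+dz*np.cos(t); e=550.6-x
    print(dz,x,z,'world',[e*np.cos(a)-50.8*np.sin(a), e*np.sin(a)+50.8*np.cos(a)])
E
```

```text
time_s: 14.4
ee_pos: [505.6, -93.1, 95.9]
ee_rot: [179.9, 0.2, -36.8]
force: [0.7, 0.2, -1.8]
gripper_width: 25.8
0 25.97090899661604 43.740387772052344 world [np.float64(497.6715538693693), np.float64(173.60687658121265)]
5 24.871677974851853 48.61806049178163 world [np.float64(498.73951080123834), np.float64(173.86721641850505)]
10 23.772446953087666 53.49573321151091 world [np.float64(499.8074677331075), np.float64(174.12755625579751)]
```

```bash
python3 - <<'E'
from h import *
np.set_printoptions(suppress=True,precision=1)
im,W=snap('top','t2.png'); Z=W[...,2]
a=np.radians(13.7); e=W[...,0]*np.cos(a)+W[...,1]*np.sin(a); f=-W[...,0]*np.sin(a)+W[...,1]*np.cos(a)
b=(abs(f-50)<60)&(e<610)&(e>430)&np.isfinite(Z)
zp=53.5+(527-e)*np.tan(np.radians(12.7))
m=b&(abs(Z-zp)<3.5); 
print('e',np.percentile(e[m],[.2,1,99,99.8]),'f',np.percentile(f[m],[.2,1,99,99.8]),m.sum())
P=W[m&(abs(e-527)<50)&(abs(f-50)<40)]; c=P.mean(0); n=np.linalg.svd(P-c,full_matrices=False)[2][2]; n*=np.sign(n[2]); print(c,np.degrees(np.arccos(n[2])),np.degrees(np.arctan2(n[1],n[0])))
print('center model e,f',499.8*np.cos(a)+174.1*np.sin(a))
T=tool(); tgt=np.r_[499.8,174.1,140]; print(T[:3,:3].T@(tgt-T[:3,3]))
E
```

```text
e [465.6 466.6 588.  590.2] f [-0.9 -0.3 97.9 98.8] 2331
[499.6 173.4  53.5] 12.605593152449167 13.609556062592352
center model e,f 526.8137714048478
[-168.8 -208.5  -37.4]
```

```bash
python3 -m pendant '[{"xyz":[-0.02,-0.025,-0.02],"roll":5,"jaw":1},{"xyz":[-0.05,-0.065,-0.029],"roll":11,"jaw":1},{"xyz":[-0.085,-0.11,-0.029],"roll":18,"jaw":1},{"xyz":[-0.12,-0.155,-0.029],"roll":25,"jaw":1},{"xyz":[-0.145,-0.19,-0.029],"roll":32,"jaw":1},{"xyz":[-0.158,-0.208,-0.029],"roll":38,"jaw":1},{"xyz":[-0.1633,-0.2143,-0.029],"roll":39.5,"jaw":1},{"xyz":[-0.1633,-0.2143,-0.029],"roll":39.5,"jaw":1}]'
python3 - <<'E'
from h import *
np.set_printoptions(suppress=True,precision=1)
s=env.state(); print(s['ee_pos'],s['ee_rot'],s['force'])
T=tool(); im,W=snap('wrist','w5.png'); L=(W-T[:3,3])@T[:3,:3]
k=(abs(L[...,0])<14)&(abs(L[...,1])<45)&(L[...,2]<25)&(L[...,2]>-45)
k[:,:260]=0;k[:,370:]=0
for lo in range(-40,26,5):
    q=k&(L[...,2]>lo)&(L[...,2]<lo+5)
    if q.sum()>20: print(lo,q.sum(),np.percentile(L[q],[2,50,98],axis=0).round(1).tolist())
print(T[:3,:3].T@(np.r_[507.7,175.4,0]-T[:3,3]))
E
```

```text
time_s: 15.45
ee_pos: [504.4, 176.7, 125.2]
ee_rot: [180.0, -0.0, -76.2]
force: [-1.4, -0.9, -1.4]
gripper_width: 25.9
[504.4 176.7 125.2] [180.   -0.  -76.2] [-1.4 -0.9 -1.4]
-40 905 [[-12.4, -23.3, -38.9], [0.7, -9.2, -35.4], [13.9, 16.2, -35.0]]
-35 3700 [[-11.8, -26.1, -35.0], [0.7, -12.7, -34.0], [13.5, 22.6, -31.3]]
-30 226 [[-13.5, -26.6, -29.9], [0.5, -26.1, -27.7], [12.9, -15.5, -25.2]]
-25 218 [[-13.4, -26.5, -24.9], [0.9, -26.1, -22.7], [13.0, -15.6, -20.0]]
-20 178 [[-11.9, -26.5, -19.9], [0.6, -26.1, -17.4], [12.9, -24.4, -15.1]]
-15 171 [[-11.4, -26.5, -15.0], [0.6, -26.1, -12.5], [12.9, -25.2, -10.1]]
-10 145 [[-11.1, -26.5, -9.8], [0.6, -26.1, -7.2], [12.8, -25.4, -5.2]]
-5 142 [[-11.0, -26.4, -4.8], [0.6, -26.1, -2.3], [13.1, -25.4, -0.2]]
0 125 [[-11.3, -26.5, 0.1], [1.1, -26.1, 2.6], [12.7, -25.2, 4.8]]
5 1672 [[-13.6, -41.1, 6.3], [-0.5, -33.4, 7.9], [13.5, -25.4, 9.4]]
10 67 [[-13.3, -41.3, 10.0], [-0.5, -41.1, 12.0], [13.0, -29.2, 13.3]]
[  2.   -2.9 125.2]
```

View pics/w5.png

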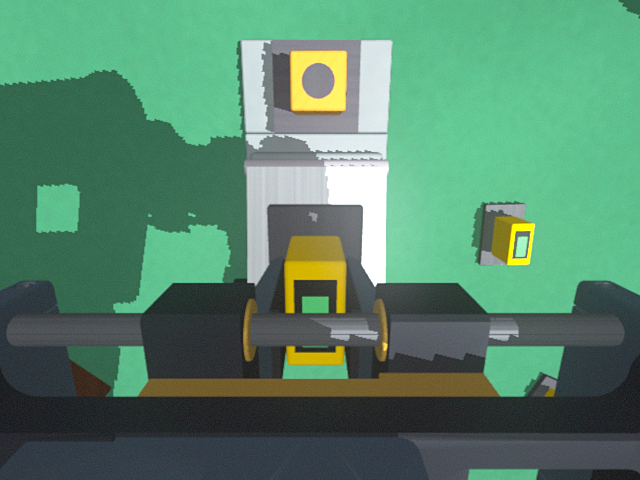

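```bash
python3 -m pendant '[{"xyz":[0.001,-0.001,0.01],"roll":0,"jaw":1},{"xyz":[0.002,-0.0018,0.025],"roll":0,"jaw":1},{"xyz":[0.002,-0.0018,0.035],"roll":0,"jaw":1},{"xyz":[0.002,-0.0018,0.041],"roll":0,"jaw":1},{"xyz":[0.002,-0.0018,0.043],"roll":0,"jaw":1},{"xyz":[0.002,-0.0018,0.043],"roll":0,"jaw":1},{"xyz":[0.002,-0.0018,0.043],"roll":0,"jaw":1},{"xyz":[0.002,-0.0018,0.043],"roll":0,"jaw":1}]' 15
python3 -m pendant '[{"xyz":[0,0,0],"roll":0,"jaw":1},{"xyz":[0,0,0.001],"roll":0,"jaw":1},{"xyz":[0,0,0.002],"roll":0,"jaw":1},{"xyz":[0,0,0.003],"roll":0,"jaw":1},{"xyz":[0,0,0.004],"roll":0,"jaw":1},{"xyz":[0,0,0.005],"roll":0,"jaw":1},{"xyz":[0,0,0.006],"roll":0,"jaw":1},{"xyz":[0,0,0.006],"roll":0,"jaw":1}]' 5
```

```text
time_s: 16.5
ee_pos: [507.0, 174.7, 83.3]
ee_rot: [-180.0, -0.0, -76.3]
force: [-0.5, 0.1, -1.4]
gripper_width: 26.1
time_s: 17.5
ee_pos: [506.8, 174.6, 76.9]
ee_rot: [-180.0, -0.0, -76.3]
force: [0.4, -0.2, -1.7]
gripper_width: 25.9
```

```bash
python3 -m pendant '[{"xyz":[0,0,0.0005],"roll":0,"jaw":1},{"xyz":[0,0,0.001],"roll":0,"jaw":1},{"xyz":[0,0,0.0015],"roll":0,"jaw":1},{"xyz":[0,0,0.002],"roll":0,"jaw":1},{"xyz":[0,0,0.0025],"roll":0,"jaw":1},{"xyz":[0,0,0.003],"roll":0,"jaw":1},{"xyz":[0,0,0.0035],"roll":0,"jaw":1},{"xyz":[0,0,0.0035],"roll":0,"jaw":1}]' 5
cat > chk.py <<'E'
from h import *
np.set_printoptions(suppress=True,precision=1)
s=env.state(); print(s['ee_pos'],s['ee_rot'],s['force'],s['torque'])
T=tool(); im,W=snap('wrist'); L=(W-T[:3,3])@T[:3,:3]; Z=L[...,2]
cols=np.zeros(Z.shape,bool); cols[:,270:362]=1
def fit(m,n):
    P=L[m]; c=np.median(P,0); m2=np.linalg.norm(P-c,axis=1)<40; P=P[m2]; c=P.mean(0); v=np.linalg.svd(P-c,full_matrices=False)[2][2]
    r=abs((P-c)@v)<1.5; P=P[r]; c=P.mean(0); v=np.linalg.svd(P-c,full_matrices=False)[2][2]; v*=-np.sign(v[2]) if n!='end' else -np.sign(v[1])
    print(n,len(P),c,'tilt about x: %.2f'%np.degrees(np.arctan2(v[1],-v[2]) if n!='end' else np.arctan2(v[2],-v[1])),v.round(3))
fit(cols&(abs(L[...,0])<12)&(Z<-27)&(Z>-45)&(L[...,1]>-28),'top')
fit(cols&(abs(L[...,0])<11)&(Z<2)&(Z>-24)&(L[...,1]<-18)&(L[...,1]>-36),'end')
fit((abs(L[...,0])<22)&(L[...,1]>-46)&(L[...,1]<-30)&(Z>2)&(Z<25),'foot')
e=W[...,0]*np.cos(.2391)+W[...,1]*np.sin(.2391); f=-W[...,0]*np.sin(.2391)+W[...,1]*np.cos(.2391)
fit((e>572)&(e<586)&(abs(f-50)<42)&(W[...,2]>30)&(W[...,2]<55),'face')
E
python3 chk.py
```

```text
time_s: 18.5
ee_pos: [508.2, 175.0, 73.9]
ee_rot: [-179.8, -0.0, -76.3]
force: [5.1, 0.9, 3.4]
gripper_width: 25.9
[508.2 175.   73.9] [-179.8   -0.   -76.3] [5.1 0.9 3.4] [ 0.1 -0.8  0. ]
top 3925 [  0.1  -8.2 -34.2] tilt about x: -3.84 [-0.  -0.1 -1. ]
end 577 [  0.1 -26.4 -12. ] tilt about x: 3.83 [-0.  -1.   0.1]
foot 1547 [ -0.2 -35.    9.9] tilt about x: -6.77 [ 0.  -0.1 -1. ]
face 3355 [ -0.1 -43.9  32. ] tilt about x: -13.38 [-0.  -0.2 -1. ]
```

```bash
python3 -m pendant '[{"xyz":[0,0,0.0005],"roll":0,"jaw":1},{"xyz":[0,0,0.001],"roll":0,"jaw":1},{"xyz":[0,0,0.0015],"roll":0,"jaw":1},{"xyz":[0,0,0.002],"roll":0,"jaw":1},{"xyz":[0,0,0.0025],"roll":0,"jaw":1},{"xyz":[0,0,0.003],"roll":0,"jaw":1},{"xyz":[0,0,0.0035],"roll":0,"jaw":1},{"xyz":[0,0,0.004],"roll":0,"jaw":1}]' 5
python3 chk.py
```

```text
time_s: 19.55
ee_pos: [508.1, 174.9, 69.9]
ee_rot: [-179.8, -0.0, -76.3]
force: [4.4, 0.6, 3.6]
gripper_width: 26.1
[508.1 174.9  69.9] [-179.8   -0.   -76.3] [4.4 0.6 3.6] [ 0.1 -0.8  0. ]
top 3833 [  0.1  -9.9 -34.9] tilt about x: -7.49 [-0.  -0.1 -1. ]
end 366 [  0.1 -28.4 -12.4] tilt about x: 8.04 [-0.  -1.   0.1]
foot 1594 [  0.  -35.1  11.5] tilt about x: -10.32 [-0.  -0.2 -1. ]
face 3352 [  0.1 -44.1  28. ] tilt about x: -13.25 [-0.  -0.2 -1. ]
```

```bash
python3 -m pendant '[{"xyz":[0,0,0.0005],"roll":0,"jaw":1},{"xyz":[0,0,0.001],"roll":0,"jaw":1},{"xyz":[0,0,0.0015],"roll":0,"jaw":1},{"xyz":[0,0,0.002],"roll":0,"jaw":1},{"xyz":[0,0,0.0025],"roll":0,"jaw":1},{"xyz":[0,0,0.003],"roll":0,"jaw":1},{"xyz":[0,0,0.0035],"roll":0,"jaw":1},{"xyz":[0,0,0.0035],"roll":0,"jaw":1}]' 5
python3 chk.py
```

```text
time_s: 20.6
ee_pos: [507.9, 174.9, 66.3]
ee_rot: [-179.9, -0.0, -76.3]
force: [6.0, 0.8, 3.2]
gripper_width: 25.8
[507.9 174.9  66.3] [-179.9   -0.   -76.3] [6.  0.8 3.2] [ 0.2 -0.8  0. ]
top 3600 [  0.1 -11.9 -35.3] tilt about x: -11.29 [-0.  -0.2 -1. ]
end 170 [  0.  -29.9 -11.4] tilt about x: 12.06 [-0.  -1.   0.2]
foot 1291 [ -0.1 -38.   17.6] tilt about x: -51.49 [ 0.  -0.8 -0.6]
face 1690 [  0.  -45.7  24.6] tilt about x: -21.87 [-0.  -0.4 -0.9]
```

```bash
python3 -m pendant '[{"xyz":[0,0,0.0005],"roll":0,"jaw":1},{"xyz":[0,0,0.001],"roll":0,"jaw":1},{"xyz":[0,0,0.0015],"roll":0,"jaw":1},{"xyz":[0,0,0.0018],"roll":0,"jaw":1},{"xyz":[0,0,0.0018],"roll":0,"jaw":1},{"xyz":[0,0,0.0018],"roll":0,"jaw":1},{"xyz":[0,0,0.0018],"roll":0,"jaw":1},{"xyz":[0,0,0.0018],"roll":0,"jaw":1}]' 5
python3 chk.py
```

```text
time_s: 21.65
ee_pos: [507.3, 174.8, 64.8]
ee_rot: [-179.9, -0.0, -76.3]
force: [3.5, -0.0, 6.5]
gripper_width: 26.0
[507.3 174.8  64.8] [-179.9   -0.   -76.3] [ 3.5 -0.   6.5] [-0.  -0.5  0. ]
top 3577 [  0.1 -12.6 -36.3] tilt about x: -11.91 [-0.  -0.2 -1. ]
end 125 [  0.4 -30.4 -10.5] tilt about x: 12.73 [-0.  -1.   0.2]
foot 1516 [  0.  -38.5  17. ] tilt about x: -46.97 [-0.  -0.7 -0.7]
face 2126 [ -0.7 -46.1  23.1] tilt about x: -20.15 [-0.  -0.3 -0.9]
```

```bash
python3 -m pendant '[{"xyz":[0,0,0.0005],"roll":0,"jaw":1},{"xyz":[0,0,0.0007],"roll":0,"jaw":1},{"xyz":[0,0,0.0007],"roll":0,"jaw":1},{"xyz":[0,0,0.0007],"roll":0,"jaw":1},{"xyz":[0,0,0.0007],"roll":0,"jaw":1},{"xyz":[0,0,0.0007],"roll":0,"jaw":1},{"xyz":[0,0,0.0007],"roll":0,"jaw":1},{"xyz":[0,0,0.0007],"roll":0,"jaw":1}]' 6
python3 chk.py
python3 - <<'E'
from h import *
im,W=snap('wrist'); np.save('pics/w6.npy',W)
cv2.imwrite('pics/c6.png',cv2.resize(im[130:400,220:420],None,fx=2.2,fy=2.2,interpolation=cv2.INTER_CUBIC))
E
```

```text
time_s: 22.7
ee_pos: [507.2, 174.7, 64.4]
ee_rot: [-179.9, -0.0, -76.3]
force: [3.6, -0.2, 8.2]
gripper_width: 26.1
[507.2 174.7  64.4] [-179.9   -0.   -76.3] [ 3.6 -0.2  8.2] [-0.  -0.4  0. ]
top 3529 [  0.1 -12.6 -36.7] tilt about x: -11.69 [-0.  -0.2 -1. ]
end 137 [  0.3 -30.6 -10.8] tilt about x: 12.77 [-0.  -1.   0.2]
foot 1547 [  0.1 -38.6  16.4] tilt about x: -46.82 [-0.  -0.7 -0.7]
face 1991 [ -0.3 -46.5  22.7] tilt about x: -20.59 [ 0.  -0.4 -0.9]
```

View pics/c6.png

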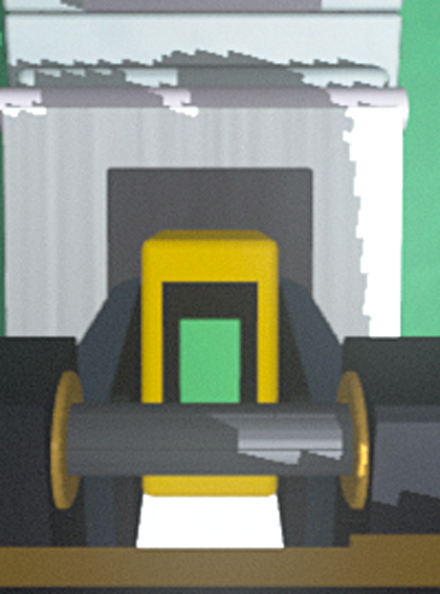

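```bash
python3 - <<'E'
from h import *
np.set_printoptions(suppress=True,precision=2)
W=np.load('pics/w6.npy')
def fit(r0,r1,c0,c1,n):
    P=W[r0:r1,c0:c1].reshape(-1,3); P=P[np.isfinite(P[:,0])]
    for _ in range(4):
        c=P.mean(0); v=np.linalg.svd(P-c,full_matrices=False)[2][2]; v*=np.sign(v[2]); P=P[abs((P-c)@v)<2]
    print(n,c,v,'tilt',np.degrees(np.arccos(v[2])),'yaw',np.degrees(np.arctan2(v[1],v[0])),'rms',((P-c)@v).std()); return c,v
def px(x,y): return int(130+y/2.2),int(220+x/2.2)
fc,fn=fit(184,250,226,262,'faceL'); fit(184,270,372,398,'faceR')
m,n=fit(209,232,275,355,'foot'); t,k=fit(240,276,290,340,'top'); fit(286,310,290,340,'top2')
print('foot top above face',(m-fc)@fn)
print('foot edge',W[209,315],'plate edge',W[182,315],W[180,315],'dist',np.linalg.norm(W[209,315]-W[181,315]))
f=fn; C=np.r_[500,173.7,53.5]; print('C dist from face',(C-fc)@f)
E
```

```text
faceL [530.44 219.83  44.71] [0.21 0.06 0.98] tilt 12.662148544353963 yaw 15.196660169211372 rms 0.6367463150513836
faceR [543.69 142.99  45.91] [0.21 0.05 0.98] tilt 12.666249312045814 yaw 12.494515766718871 rms 0.6293815582697146
foot [539.64 181.77  52.92] [0.2  0.05 0.98] tilt 12.13349206855176 yaw 13.20719098715521 rms 0.6410253676048219
top [534.1  180.36  97.56] [0.29 0.07 0.96] tilt 17.168162837482697 yaw 13.589340304792254 rms 0.659459674587479
top2 [518.58 176.56 101.77] [0.2  0.05 0.98] tilt 11.75394449953365 yaw 14.193566281780951 rms 0.7280818083771654
foot top above face 7.772143310796966
foot edge [545.27 182.87  51.97] plate edge [557.62 185.88  39.29] [558.8  186.17  40.4 ] dist 17.226347020978405
C dist from face -0.5146116850955877
```

```bash
python3 - <<'E'
from h import *
np.set_printoptions(suppress=True,precision=2)
p=env.camera_params('wrist');K=p['camera_matrix'];H=tool()@p['hand_eye']
n=np.r_[.213,.052,.9757]; n/=np.linalg.norm(n); up=np.cross(np.r_[-n[1],n[0],0]/np.hypot(*n[:2]),n); up=up*-np.sign(up[0])
def ray(x,y,off):
    u,v=220+x/2.2,130+y/2.2; r=H[:3,:3]@np.r_[(u-K[0,2])/K[0,0],-(v-K[1,2])/K[1,1],-1]; c=np.r_[537,181.4,45.3]+off*n
    return H[:3,3]+r*((c-H[:3,3])@n)/(r@n)
C=np.r_[500,173.7,53.8]
lat=np.cross(n,up)
for nm,x,y,o in[('foot L',108,168,8),('foot R',312,168,8),('plate low',204,107,0),('plate L',5,168,0),('plate R',403,168,0)]:
    P=ray(x,y,o); print(nm,P,'upslope',(P-C)@up,'lat',(P-C)@lat)
print(up,lat)
E
python3 -m pendant '[{"xyz":[0,0,0],"roll":0,"jaw":1},{"xyz":[0,0,0],"roll":0,"jaw":1},{"xyz":[0,0,0],"roll":0,"jaw":1},{"xyz":[0,0,-0.001],"roll":0,"jaw":1},{"xyz":[0,0,-0.002],"roll":0,"jaw":1},{"xyz":[0,0,-0.004],"roll":0,"jaw":1},{"xyz":[0,0,-0.006],"roll":0,"jaw":1},{"xyz":[0,0,-0.006],"roll":0,"jaw":1}]' 25
```

```text
foot L [540.74 206.74  51.33] upslope -46.79894828989341 lat -22.438762389908096
foot R [552.36 159.18  51.33] upslope -46.80983584846644 lat 26.525480327484843
plate low [559.16 187.57  40.13] upslope -62.277921429224726 lat 0.5553620200094063
plate L [532.96 232.44  43.46] upslope -47.09804087605153 lat -49.249047765235304
plate R [556.6  135.68  43.46] upslope -47.120190032987544 lat 50.36159395196617
[-0.95 -0.23  0.22] [ 0.24 -0.97  0.  ]
time_s: 23.8
ee_pos: [506.1, 174.5, 69.1]
ee_rot: [179.9, -0.0, -76.3]
force: [0.2, 0.7, -2.1]
gripper_width: 26.1
```

```bash
python3 -m pendant '[{"xyz":[-0.001,0.003,-0.001],"roll":0,"jaw":1},{"xyz":[-0.0015,0.006,-0.001],"roll":0,"jaw":1},{"xyz":[-0.0015,0.006,0],"roll":0,"jaw":1},{"xyz":[-0.0015,0.006,0.001],"roll":0,"jaw":1},{"xyz":[-0.0015,0.006,0.002],"roll":0,"jaw":1},{"xyz":[-0.0015,0.006,0.0025],"roll":0,"jaw":1},{"xyz":[-0.0015,0.006,0.003],"roll":0,"jaw":1},{"xyz":[-0.0015,0.006,0.003],"roll":0,"jaw":1}]' 25
```

```text
time_s: 24.8
ee_pos: [500.6, 174.7, 66.4]
ee_rot: [180.0, -0.0, -76.3]
force: [0.9, -0.4, -1.6]
gripper_width: 25.8
```

```bash
python3 -m pendant '[{"xyz":[0,0,0.0005],"roll":0,"jaw":1},{"xyz":[0,0,0.001],"roll":0,"jaw":1},{"xyz":[0,0,0.0015],"roll":0,"jaw":1},{"xyz":[0,0,0.002],"roll":0,"jaw":1},{"xyz":[0,0,0.0023],"roll":0,"jaw":1},{"xyz":[0,0,0.0023],"roll":0,"jaw":1},{"xyz":[0,0,0.0023],"roll":0,"jaw":1},{"xyz":[0,0,0.0023],"roll":0,"jaw":1}]' 7
```

```text
time_s: 25.8
ee_pos: [500.7, 174.7, 65.7]
ee_rot: [-179.9, -0.0, -76.3]
force: [-3.3, -1.5, 11.0]
gripper_width: 26.2
```

```bash
python3 -m pendant '[{"xyz":[0,0.0004,-0.0003],"roll":0,"jaw":1},{"xyz":[0,0.0008,-0.0005],"roll":0,"jaw":1},{"xyz":[0,0.0008,-0.0005],"roll":0,"jaw":1},{"xyz":[0,0.0008,-0.0005],"roll":0,"jaw":1},{"xyz":[0,0.0008,-0.0005],"roll":0,"jaw":1},{"xyz":[0,0.0008,-0.0005],"roll":0,"jaw":1},{"xyz":[0,0.0008,-0.0005],"roll":0,"jaw":1},{"xyz":[0,0.0008,-0.0005],"roll":0,"jaw":1}]' 20
cat > chk2.py <<'E'
from h import *
np.set_printoptions(suppress=True,precision=2)
s=env.state(); print(s['ee_pos'],s['force'],s['torque'])
H=tool()@env.camera_params('wrist')['hand_eye']
im,W=snap('wrist'); np.save('pics/w7.npy',W)
cv2.imwrite('pics/c7.png',cv2.resize(im[130:400,220:420],None,fx=2.2,fy=2.2,interpolation=cv2.INTER_CUBIC))
def fit(r0,r1,c0,c1,n):
    P=W[r0:r1,c0:c1].reshape(-1,3); P=P[np.isfinite(P[:,0])]
    for _ in range(4):
        c=P.mean(0); v=np.linalg.svd(P-c,full_matrices=False)[2][2]; v*=np.sign(v[2]); P=P[abs((P-c)@v)<2]
    print(n,c,'tilt',np.degrees(np.arccos(v[2])),'yaw',np.degrees(np.arctan2(v[1],v[0]))); return c,v
fc,fn=fit(184,250,226,262,'faceL'); fit(184,260,372,398,'faceR')
m,n=fit(209,232,275,355,'foot'); fit(286,310,290,340,'top2')
print('foot top above face',(m-fc)@fn)
E
python3 chk2.py
```

```text
time_s: 26.8
ee_pos: [500.7, 174.7, 65.7]
ee_rot: [-179.9, -0.0, -76.3]
force: [-0.4, -0.3, 7.1]
gripper_width: 26.1
[500.72 174.71  65.72] [-0.43 -0.31  7.06] [-0.14  0.37 -0.07]
faceL [524.02 219.82  46.11] tilt 12.657394573470746 yaw 13.194651519421928
faceR [539.88 143.67  46.7 ] tilt 12.674420970203638 yaw 11.790862653346547
foot [533.24 181.76  54.36] tilt 12.821231079163443 yaw 13.598755676675605
top2 [512.14 176.55 103.21] tilt 11.733800265290338 yaw 12.292871950861812
foot top above face 8.11993527137812
```

View pics/c7.png

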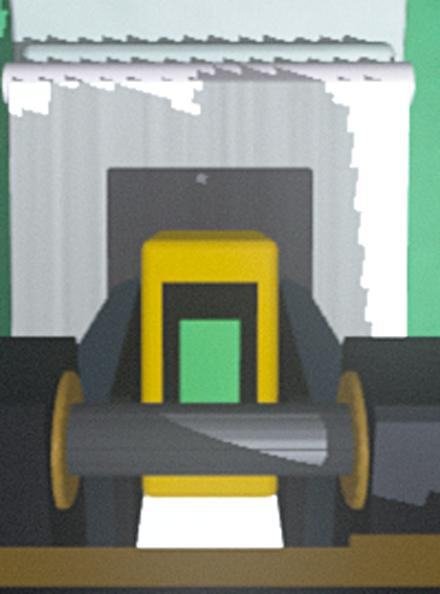

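```bash
python3 -m pendant '[{"xyz":[0,0.0001,0.0002],"roll":0,"jaw":1},{"xyz":[0,0.0002,0.0003],"roll":0,"jaw":1},{"xyz":[0,0.0002,0.0003],"roll":0,"jaw":1},{"xyz":[0,0.0002,0.0003],"roll":0,"jaw":1},{"xyz":[0,0.0002,0.0003],"roll":0,"jaw":1},{"xyz":[0,0.0002,0.0003],"roll":0,"jaw":1},{"xyz":[0,0.0002,0.0003],"roll":0,"jaw":1},{"xyz":[0,0.0002,0.0003],"roll":0,"jaw":1}]' 20
python3 chk2.py; python3 - <<'E'
from h import *
np.set_printoptions(suppress=True,precision=1)
F=[]
for _ in range(4):
    im,W=snap('top','t9.png'); F.append(env.state()['force'])
print(np.array(F)); Z=W[...,2]
k=(np.hypot(W[...,0]-610.5,W[...,1]-200.5)<32)&(Z>55)&(Z<100); print('dog',rect(W,k),np.percentile(Z[k],[5,50,95]))
E
```

```text
time_s: 27.85
ee_pos: [500.7, 174.7, 65.7]
ee_rot: [-179.8, -0.0, -76.3]
force: [-1.0, 0.5, 8.2]
gripper_width: 25.8
[500.72 174.68  65.72] [-0.95  0.47  8.18] [-0.19  0.4  -0.02]
faceL [524.03 219.82  46.08] tilt 12.66322171064863 yaw 14.10998772997319
faceR [539.88 143.63  46.72] tilt 12.473853087200473 yaw 14.007567389273756
foot [533.23 181.76  54.39] tilt 13.084143911475795 yaw 13.467381080488066
top2 [512.12 176.57 103.21] tilt 11.482394411590274 yaw 13.572335187907685
foot top above face 8.023894442535164
[[-1.1 -0.3  7.8]
 [-0.8  0.4  9.1]
 [-0.9  0.4  8.3]
 [-1.5 -0.4  8.5]]
dog (array([622.2, 207.7]), array([ 8.6, 17.7]), 5.0, 23) [63.8 68.1 71.4]
```

```bash
python3 -c "from workcell import env; env.job_done(); s=env.state(); print(s['time_s'],s['force'],s['gripper_width'])"
```

```text
the job is handed in; nothing more can be done
the job is handed in; nothing more can be done
```

The stop dog is fully home in its socket, and the yellow gauge is held flush on the middle of the stage face. I handed the job in at about 28 s of the 72 s allowed; no verdict is reported.

- **Dog:** it went in with a firm stop at 8.5 N. The top camera puts its head top at about 67–68 mm, against 68 mm when home. In the last picture the arm hid most of it, so only a few points confirmed it then.
- **Gauge placing:** I let the 80 x 50 gauge pivot in a light grip against the slope. It slid about 7 mm downhill in the pads, so I lifted it, shifted it uphill and set it down again. It now sits centred to about 1 mm or so by the last pictures.
- **Flushness:** the top of the foot is 8.0 mm above the face, as it should be. The foot fits at 12.8–13.1° and the face at 12.5–12.7°. A fit on the gauge's display top gave about 11.5–11.7°. I took that difference as noise and trusted the foot.
- **Push and tilt:** the final push is about 9.5 N normal to the face, worked out from the wrist force plus the gauge's weight, with a 20 N grip. The stage tilt is unchanged at about 12.6°.
- **Other items:** I planned every move clear of the oil bottle, screwdriver, offcut and smaller gauges. I did not measure their positions again at the end.

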